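# Release a tray of biscuits from its stand and hold it up level

### The arm

A 7-joint arm with a two-finger parallel gripper is mounted at the origin on a cart in front of the work surface, level with it; the furniture and walls round the work are solid. World frame = base frame: x ahead of the robot, y to its left, z up, the work surface at z = 0. Lengths are in m, angles in rad, forces in N, time in s.
With the tool pointing down it reaches from about 0.35 to 0.9 m from the base axis. Payload 8.1 kg.
Tool frame: the origin (TCP) lies midway between the tips of the shut fingers; the grasp point (between the pads) lies behind it (arm.tcp_to_grasp is the z of the grasp point in the tool frame, in m); z points along the fingers, y is the line along which they close (so a half turn about z gives the same grasp; the last joint's range is limited). The gripper opens to 92 mm and grips with 3 to 60 N. Pads are 19 mm wide; open, the fingers measure 130 mm over their backs; the gripper's body (75 mm by 190 mm) begins 47 mm behind the grasp point.
Start: joints at [1.119, 0.434, 0.025, 1.573, -0.012, 1.134, -0.075], TCP at [0.214, -0.587, 0.227] pointing down, gripper open.
Joint ranges: [-2.62, 2.62], [-0.44, 2.09], [-1.27, 1.32], [0.08, 2.57], [-1.32, 4.46], [0.12, 2], [-2.74, 2.74]. Speed limits (rad/s): [2.22, 2.22, 3.01, 3.01, 3.14, 3.14, 3.14].

### API

Orientations are given as a rotation vector (axis times angle).
In Python, from cell import readout, vision, arm gives the robot as it stands.
- The arm moves only by the tool carry_out, never from a script. Its argument "increments" is one flat list of numbers, 6 for each row, row after row: the shift along the world's x, y, z in mm, then the turn, a rotation vector about the world's x, y, z in rad. In form: [tx, ty, tz, wx, wy, wz, tx, ty, tz, wx, wy, wz, ...]. A call has 1 to 20 rows; each row shifts and turns the commanded pose from where the row before left it; what a row does not reach is not made up. A row lasts 1/8 s, in which the tool goes at most 62.5 mm and 10.7 degrees, less where a joint would pass 70% of its speed; a pose out of reach is approached as far as the arm can. A call with a gripper value outside its range is refused whole. "grip" is the closure, from 0 (fully open) to 1 (shut), set as the call begins (left out, the last holds). The fingers move at their own pace and stop on an object; "newtons" is the grip in N (left out, the last holds). Time passes only in rows, so rows that do not move let the fingers close. It gives the time, the measured TCP pose, the force, the opening and the grip force at its end, in the units of the state.
- readout.observe(): the state, without advancing time (a new reading comes with each control period).
- vision.get_image(name): name is "scene" or "top"; returns the picture (400x640x3 uint8, red, green, blue); there is no depth.
- vision.calibration(name): a dict with "fov_y" (degrees; the focal length in pixels is half the picture's height over the tangent of half this angle, whatever the lens; pixels are square), "cx", "cy" (the principal point, pixels), "pose" (4x4, takes a point from camera to world coordinates). Camera axes: x right, y up, looking along -z (the intrinsics and any distortion apply to the point x, -y, -z); pixel columns grow to the right and rows downward; lengths in m; the calibration is good to about 2 mm. A picture is of the moment at which its call begins. calibration takes no time and is no camera call.
- arm.sign_off(): hands the job in; it is judged then, once.
The state is a dict: "clock": time; "joints": joint angles; "dq": joint speeds; "joint_efforts": joint torques, N m; "position": TCP position; "ee_rot": TCP orientation; "force": force on the tool from outside, world axes, zero at the start; "ft_torque": the same for the moment, N m; "width": opening from 0.0 (shut) to 1.0 (fully open); "gripper_force": force on a finger pad.
Only numpy, scipy, OpenCV 4.12 (cv2) and the standard library are available. Lean on these libraries where they do the work, as an engineer would, in place of code of your own. Each camera call takes 0.05 s, during which the arm holds its last target. There are 200 camera calls.

### The job

Press the spring pedal of the tray stand fully down to its stop, so that the catch lets go of the tray. Then take the tray by its handle, lift it straight up until it is well clear of the stand (at least 12 cm up, staying over the stand) and finish while holding it there, level and still, with all three biscuits lying on it. Keep the tray level all the way, and leave the timer, the counter and the stamp where they stand.

Things in the scene. Friction and masses are not known exactly. Their poses are not given: they have to be found in the camera images.
- stand: Grey sheet-metal tray stand fixed to the table. Origin on the table top between its two halves. Along its own -y lies the nest, a base 196 mm (x) by 166 mm (y), 14 mm thick, on which the tray sits between low steel lugs (9 mm high, 2 to 3 mm play); along its own +y lies a narrower base, 80 mm wide in x, reaching to y = +122 mm, with the pedal over it. It is placed and turned differently each time
- nest (a point): Centre of the nest's top, at (0, -75, 14) mm in the stand's frame, directly under the tray's origin at the start. Its axes are the stand's
- pedal (a joint): Angle of the spring pedal in rad: 0 at rest (pedal slopes up towards the stand's +y), grows as it is pressed down, 0.52 at its stop, where it lies level. It springs back when let go. At the pad's middle it takes about 2 N to start and about 8 N to reach the stop; travel there is about 37 mm, mostly straight down
- pedal_pad (a point): Middle of the top of the black rubber pad (56 mm in x by 50 mm) of the pedal; about 80 mm above the table at rest and 43 mm at the stop. The hinge runs along the stand's x, at y = +20 mm and 36 mm above the table in the stand's frame; the pad's middle is 76 mm from it. The axes turn with the pedal and equal the stand's when the pedal is at rest
- catch (a joint): Angle in rad of the small steel hook between pedal and tray: 0 = hooked over the tray's rim, holding it down (a hard pull would only wrench it loose); the pedal on its way to the stop swings it to about 0.35, where it is free of the tray. It has a stiff hinge and stays where the pedal left it when the pedal springs back
- tray: Aluminium tray 170 mm (x) by 140 mm (y), rim 26 mm high, 4 mm thick sheet, 0.25 to 0.45 kg, with a stirrup handle over it along its x axis. Origin at the centre of its underside; z up. Its axes are the stand's at the start
- tray_grip (a point): Centre of the black handle grip, 87 mm above the tray's underside: a straight bar 100 mm long along the tray's x, 16 mm wide (y), 18 mm high, free on all sides; held by steel uprights at x = +-79 mm. Its axes are the tray's
- biscuit_a: Loose biscuit about 45x59x10 mm lying on the tray; origin at the centre of its underside
- biscuit_b: Loose biscuit about 46x56x10 mm lying on the tray; origin at the centre of its underside
- biscuit_c: Loose biscuit about 46x61x10 mm lying on the tray; origin at the centre of its underside
- timer: Bystander: round dial kitchen timer, 64 mm across, 37 mm high; origin at the centre of its underside
- counter: Bystander: small hand tally counter, 26x50x56 mm; origin at the centre of its underside
- stamp: Bystander: hand stamp with a wooden handle, 26x42x78 mm, standing; origin at the centre of its underside
Things that resemble listed ones, but are neither listed nor needed, are in the scene too. Leave any turquoise look-alike of the biscuit_c alone.

How it is judged:
On the way, in this order (a step that is already met when the one before it is completed fails the run):
1. the pedal is pressed down to its stop and the catch is off the tray, which still sits in its nest (value of joint pedal above 0.47 rad and value of joint catch above 0.27 rad and z of tray in the frame of nest below 0.015 m), for 0.1 s.
2. the tray is held by the fingers, off the stand and level (z of tray in the frame of nest above 0.05 m and angle between tray's own z axis and vertical below 0.14 rad and contact force between tray and the fingers above 1 N), for 0.1 s.
At the end, for the whole second after the job is handed in: Fingers hold the tray at least 110 mm above its nest, within 70 mm of straight above it, off the stand, level within 0.10 rad and still (under 20 mm/s, 0.15 rad/s), the three biscuits on it; timer, counter and stamp within 30 mm of where they stood (z of tray in the frame of nest above 0.11 m and horizontal distance between tray and nest below 0.07 m and angle between tray's own z axis and vertical below 0.1 rad and linear speed of tray below 0.02 m/s and angular speed of tray below 0.15 rad/s and contact force between tray and the fingers above 1 N and contact force between tray and stand below 0.05 N and z of biscuit_a in the frame of tray between 0 and 0.03 m and horizontal distance between each of biscuit_a, biscuit_b, biscuit_c and tray below 0.1 m and z of biscuit_b in the frame of tray between 0 and 0.03 m and z of biscuit_c in the frame of tray between 0 and 0.03 m and distance of each of timer, counter, stamp from where it was at the start of the episode below 0.03 m); the arm keeps its last pose, push and grip.
It fails at once if the tray is tipped more than 0.25 rad (angle between tray's own z axis and vertical above 0.25 rad).
It fails at once if the timer, the counter or the stamp is moved more than 30 mm (distance of any of timer, counter, stamp from where it was at the start of the episode above 0.03 m).
It also fails if it takes over 53 s, if anything falls off the work surface, if the arm or the gripper's body presses on something with over 40 N, if the wrist force passes 120 N, or if a joint passes its speed limit or range.

## Working session

There is one attempt and no reset: what is moved stays moved. The work goes in short steps, Python scripts to look and compute and a tool call to move; the robot and the scene stay as the last step left them, time stands still between calls to the robot, and variables do not carry over. Pictures are saved under pics/ and viewed, at most 10 in all, crops included, and the job is handed in when it is done.

Besides the shell and the picture viewer there is one more tool, called after "Emit:" by a JSON object that holds its "name" and its "arguments", one argument or row to a line. carry_out: Moves the arm, as the interface text tells. Its arguments: {"type":"object","properties":{"increments":{"type":"array","items":{"type":"number"}},"grip":{"type":"number"},"newtons":{"type":"number"}},"required":["increments"]}

```bash
mkdir -p pics
python3 - <<'E'
from cell import readout, vision, arm
import cv2,numpy as np
for n in("scene","top"):
    cv2.imwrite(f"pics/{n}0.png",vision.get_image(n)[:,:,::-1])
    c=vision.calibration(n);print(n,{k:(np.round(v,4).tolist() if k=="pose" else v) for k,v in c.items()})
print(readout.observe(),arm.tcp_to_grasp)
E
```

```text
scene {'fov_y': 47.28255019277037, 'cx': 328.99124321712145, 'cy': 211.6696908866149, 'pose': [[-0.8809, 0.2186, -0.4198, 0.1141], [-0.4727, -0.4532, 0.7558, 0.5056], [-0.0251, 0.8642, 0.5026, 0.6433], [0.0, 0.0, 0.0, 1.0]]}
top {'fov_y': 52.16513025601436, 'cx': 321.2692590323429, 'cy': 198.96127501490778, 'pose': [[0.0044, 0.9969, -0.0785, 0.4926], [-1.0, 0.005, 0.007, -0.318], [0.0073, 0.0785, 0.9969, 1.1827], [0.0, 0.0, 0.0, 1.0]]}
{'clock': 0.1, 'joints': array([ 1.11940085,  0.43515794,  0.02495621,  1.57399407, -0.01160302,
        1.13396893, -0.07507361]), 'dq': array([ 6.28689553e-06, -1.54754384e-03,  8.36694849e-04, -2.54763322e-03,
       -4.39308157e-04, -5.60711492e-04,  3.28615404e-04]), 'joint_efforts': array([ 4.79828988e-03, -6.69130611e+01,  9.89384651e-01, -3.15147543e+01,
       -6.02980633e-02,  3.73661402e-02,  6.16364355e-05]), 'position': array([ 0.21341412, -0.58696309,  0.22602501]), 'ee_rot': array([-3.09262916e+00, -5.44837612e-01,  5.55768880e-04]), 'force': array([ 0.26496785, -0.38150773,  0.09549432]), 'ft_torque': array([-0.03507275,  0.02169739,  0.00287439]), 'gripper_force': 0.0, 'width': 1.0033624172447118} -0.0188
```

View pics/scene0.png

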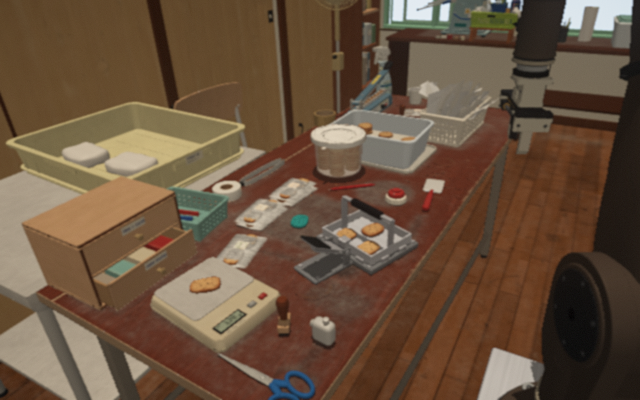

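View pics/top0.png

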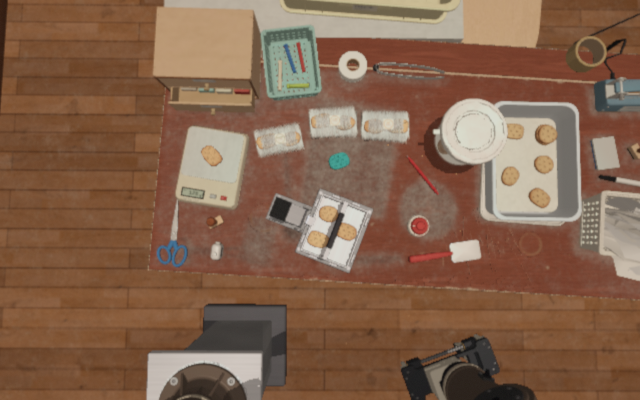

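The scene view shows the tray near (370,235) with the pedal to its left at (325,262). The top view shows the tray at about (335,230), black grip at (336,231), black pedal pad at (283,209), counter at (216,250), stamp at (215,221) and timer at (419,225). I'll enlarge the tray and pedal next.

Run:
```python
import cv2,numpy as np
t=cv2.imread("pics/top0.png")[180:280,255:385];cv2.imwrite("pics/topc.png",cv2.resize(t,None,fx=6,fy=6,interpolation=cv2.INTER_CUBIC))
s=cv2.imread("pics/scene0.png")[185:290,285:425];cv2.imwrite("pics/scenec.png",cv2.resize(s,None,fx=5.5,fy=5.5,interpolation=cv2.INTER_CUBIC))
```

```text
(no output)
```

View pics/topc.png

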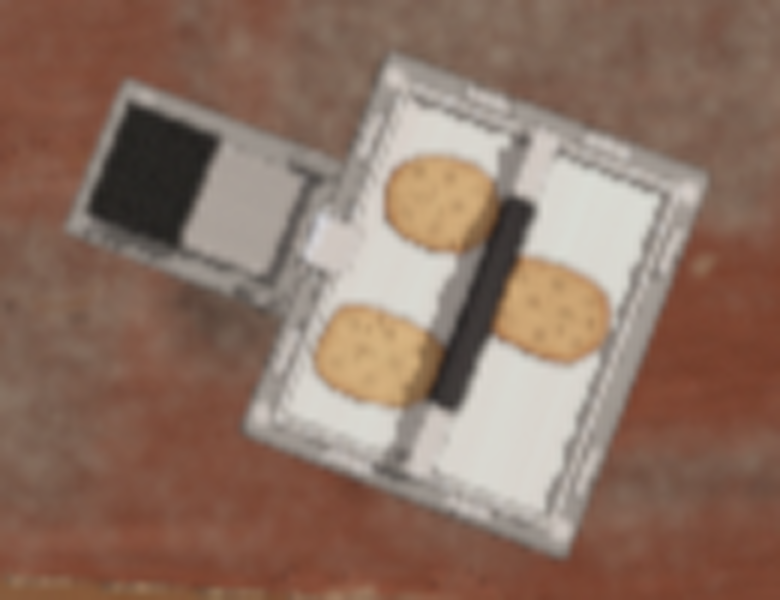

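View pics/scenec.png

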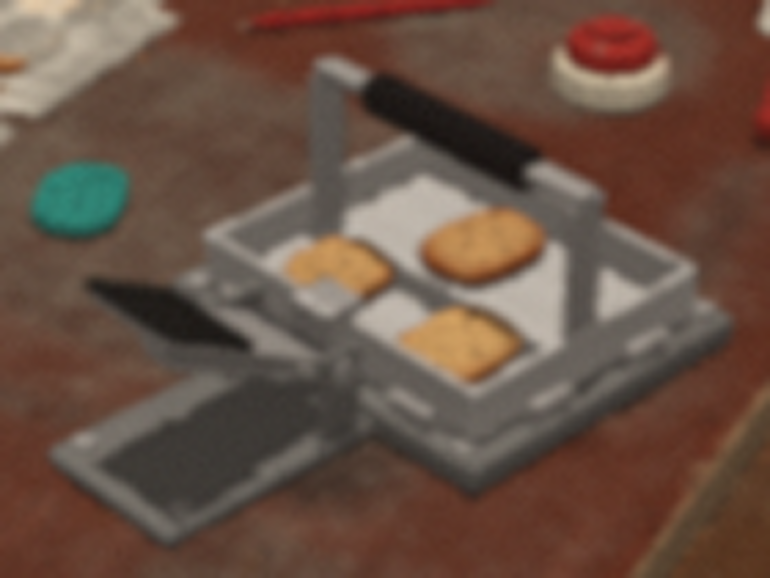

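The crops clearly show the grip ends at crop (517,205) and (447,405), and the pad at (150,172). Next step: mask the dark blobs and cast rays.

```bash
cat > h.py <<'E'
import cv2,numpy as np
from cell import vision
def proj(n,P):
    c=vision.calibration(n);f=200/np.tan(np.radians(c["fov_y"]/2));T=np.array(c["pose"])
    p=T[:3,:3].T@(np.array(P)-T[:3,3]);return np.array([c["cx"]+f*p[0]/-p[2],c["cy"]-f*p[1]/-p[2]])
def ray(n,uv,z):
    c=vision.calibration(n);f=200/np.tan(np.radians(c["fov_y"]/2));T=np.array(c["pose"])
    d=T[:3,:3]@np.array([(uv[0]-c["cx"])/f,-(uv[1]-c["cy"])/f,-1]);o=T[:3,3]
    return o+d*(z-o[2])/d[2]
def blobs(img,x0,y0,x1,y1,thr=62,amin=25):
    m=(img[y0:y1,x0:x1].max(2)<thr).astype(np.uint8)
    n,l,s,c=cv2.connectedComponentsWithStats(m)
    out=[]
    for i in range(1,n):
        if s[i,4]>=amin:
            pts=np.argwhere(l==i)[:,::-1].astype(np.float32)
            r=cv2.minAreaRect(pts);out.append((s[i,4],c[i]+[x0,y0],np.round(r[1],1),np.round(cv2.boxPoints(r)+[x0,y0],1)))
    return out
E
python3 - <<'E'
from h import *
t=cv2.imread("pics/top0.png");s=cv2.imread("pics/scene0.png")
for b in blobs(t,260,185,370,270):
    print("top",b[0],b[1],b[2],b[3].tolist())
    for z in(.101,.110,.08): print(z,ray("top",b[1],z).round(4))
for b in blobs(s,295,185,420,285,50): print("scene",b[0],b[1],b[2],b[3].tolist())
E
```

```text
top 293 [279.99317406 208.81911263] [15.  19.3] [[269.4, 215.0], [276.6, 197.0], [290.6, 202.6], [283.4, 220.6]]
0.101 [ 0.5511 -0.2163  0.101 ]
0.11 [ 0.5506 -0.2172  0.11  ]
0.08 [ 0.5522 -0.2144  0.08  ]
top 115 [334.74782609 228.11304348] [ 4.2 34.9] [[326.2, 245.3], [338.8, 212.8], [342.8, 214.3], [330.1, 246.8]]
0.101 [ 0.5007 -0.3615  0.101 ]
0.11 [ 0.5007 -0.3611  0.11  ]
0.08 [ 0.5009 -0.3623  0.08  ]
scene 237 [366.43037975 208.2278481 ] [33.1  7.6] [[349.4, 204.2], [352.8, 197.4], [382.4, 212.2], [379.0, 219.0]]
scene 141 [315.12765957 241.74468085] [29.1  7.2] [[300.8, 238.4], [304.0, 232.0], [330.0, 245.0], [326.8, 251.4]]
```

Run:
```python
from h import *
for n,a,b in(("grip",(334.75,228.11),(366.43,208.23)),("pad",(279.99,208.82),(315.13,241.74))):
    A0,A1=ray("top",a,0),ray("top",a,.2);B0,B1=ray("scene",b,0),ray("scene",b,.2)
    u=A1-A0;v=B1-B0;k=np.linalg.lstsq(np.c_[u,-v],B0-A0,rcond=None)[0]
    P,Q=A0+k[0]*u,B0+k[1]*v;print(n,P.round(4),Q.round(4))
# tray rim corners from top crop at z=.040 and base
for uv in((391,70),(698,190),(565,545),(258,420)): print(ray("top",(255+uv[0]/6,180+uv[1]/6),.014).round(4))
# bystanders
for uv in((216,250),(215,221),(419,225)): print(ray("top",uv,.03).round(3))
from scipy.spatial.transform import Rotation as R
print(R.from_rotvec([-3.0926,-.5448,0]).as_matrix().round(3))
```

```text
grip [ 0.5008 -0.3615  0.1003] [ 0.4948 -0.3642  0.1004]
pad [ 0.5523 -0.2142  0.078 ] [ 0.5515 -0.2146  0.0779]
[ 0.6057 -0.3229  0.014 ]
[ 0.5489 -0.4698  0.014 ]
[ 0.3809 -0.4061  0.014 ]
[ 0.4389 -0.2607  0.014 ]
[ 0.439 -0.032  0.03 ]
[ 0.52  -0.027  0.03 ]
[ 0.511 -0.602  0.03 ]
[[ 0.94   0.342 -0.   ]
 [ 0.342 -0.94   0.001]
 [ 0.    -0.001 -1.   ]]
```

Emit:
{"name": "carry_out", "arguments": {
  "increments": [24.4,27.1,0,0,0,-0.0507,24.4,27.1,0,0,0,-0.0507,24.4,27.1,0,0,0,-0.0507,24.4,27.1,0,0,0,-0.0507,24.4,27.1,0,0,0,-0.0507,24.4,27.1,0,0,0,-0.0507,24.4,27.1,0,0,0,-0.0507,24.4,27.1,0,0,0,-0.0507,24.4,27.1,0,0,0,-0.0507,24.4,27.1,0,0,0,-0.0507,24.4,27.1,0,0,0,-0.0507,24.4,27.1,0,0,0,-0.0507,24.4,27.1,0,0,0,-0.0507,24.4,27.1,0,0,0,-0.0507,0,0,-20,0,0,0,0,0,-20,0,0,0,0,0,-20,0,0,0,0,0,-20,0,0,0,0,0,0,0,0,0,0,0,0,0,0,0],
  "grip": 1,
  "newtons": 20
}}

```text
clock: 2.6
position: [0.5555, -0.2081, 0.1473]
ee_rot: [3.09, -0.564, 0.001]
force: [0.5, 0.6, 0.6]
width: 0.007
gripper_force: 0.0
```

Run:
```python
from h import *
s=vision.get_image("scene")[:,:,::-1][130:290,230:430];cv2.imwrite("pics/s1.png",cv2.resize(s,None,fx=3.7,fy=3.7,interpolation=cv2.INTER_CUBIC))
```

```text
(no output)
```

View pics/s1.png

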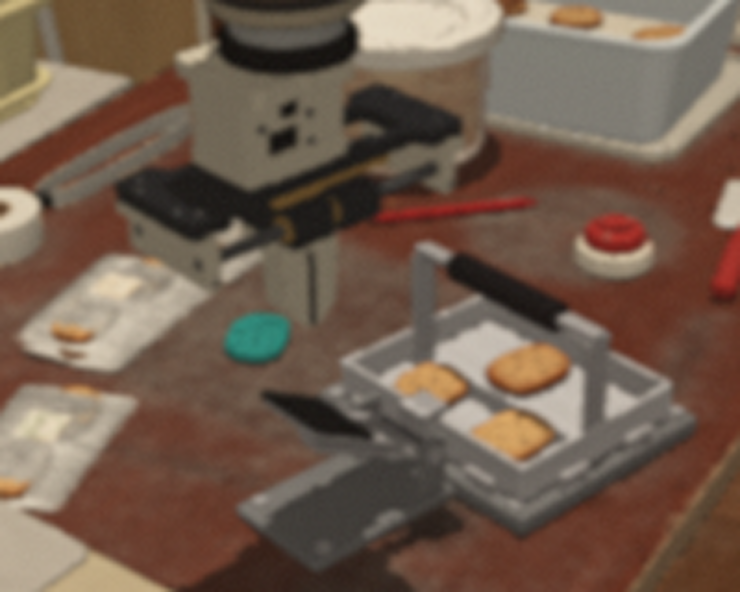

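The closed fingertips (crop 300,315) hang above the pedal pad (crop 318,408), clear of the tray. I'm pressing now.

Emit:
{"name": "carry_out", "arguments": {
  "increments": [0,0,-20,0,0,0,0,0,-20,0,0,0,0,0,-10,0,0,0,0,0,-10,0,0,0,0,0,-10,0,0,0,0,0,-10,0,0,0,0,0,-10,0,0,0,0,0,-5,0,0,0,0,0,0,0,0,0,0,0,0,0,0,0]
}}

```text
clock: 3.9
position: [0.5562, -0.2073, 0.052]
ee_rot: [-3.09, 0.563, -0.002]
force: [1.2, 3.2, 5.4]
width: 0.005
gripper_force: 2.7
```

Emit:
{"name": "carry_out", "arguments": {
  "increments": [0,0,-4,0,0,0,0,0,-4,0,0,0,0,0,-2,0,0,0,0,0,-2,0,0,0,0,0,0,0,0,0,0,0,0,0,0,0]
}}

```text
clock: 4.65
position: [0.5569, -0.2064, 0.0423]
ee_rot: [-3.089, 0.562, -0.005]
force: [-5.8, 8.7, 28.7]
width: 0.004
gripper_force: 15.0
```

The force jumped to 29 N at z = 42 mm, which is the expected stop height. I'll hold briefly, raise, and take a look from close by.

Emit:
{"name": "carry_out", "arguments": {
  "increments": [0,0,0,0,0,0,0,0,10,0,0,0,0,0,15,0,0,0,0,0,25,0,0,0,0,0,25,0,0,0,0,0,25,0,0,0,0,0,30,0,0,0,0,0,30,0,0,0,0,0,0,0,0,0]
}}

```text
clock: 5.78
position: [0.5562, -0.2084, 0.2021]
ee_rot: [3.09, -0.565, 0.006]
force: [-0.0, -0.2, 0.1]
width: 0.005
gripper_force: 0.0
```

Run:
```python
from h import *
s0=vision.get_image("scene")[:,:,::-1];cv2.imwrite("pics/s2f.png",s0)
s=s0[185:290,285:425];cv2.imwrite("pics/s2.png",cv2.resize(s,None,fx=5.5,fy=5.5,interpolation=cv2.INTER_CUBIC))
```

```text
(no output)
```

View pics/s2.png

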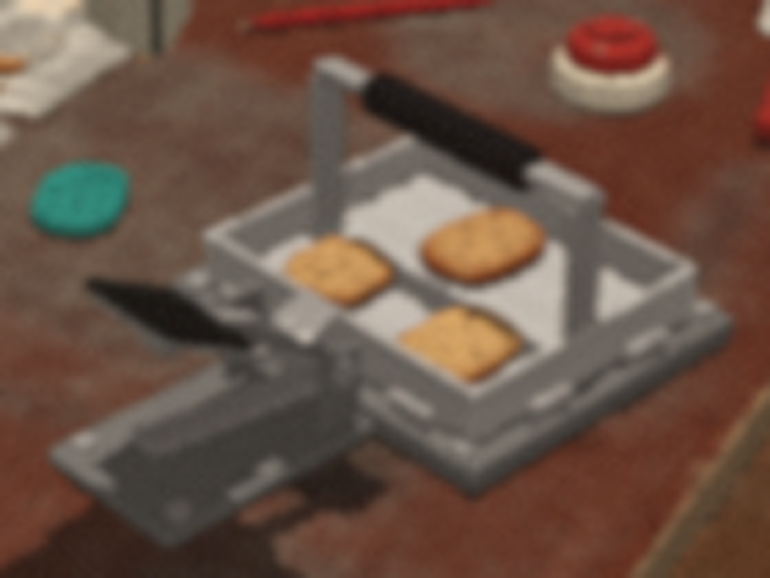

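The hook has swung back off the rim (crop 325,295 → 300,318), and the tray and biscuits are in place. Next I open and go over the grip.

Emit:
{"name": "carry_out", "arguments": {
  "increments": [-7.3,-19.4,0,0,0,0,-7.3,-19.4,0,0,0,0,-7.3,-19.4,0,0,0,0,-7.3,-19.4,0,0,0,0,-7.3,-19.4,0,0,0,0,-7.3,-19.4,0,0,0,0,-7.3,-19.4,0,0,0,0,-7.3,-19.4,0,0,0,0,0,0,-20,0,0,0,0,0,-20,0,0,0,0,0,0,0,0,0,0,0,0,0,0,0],
  "grip": 0
}}

```text
clock: 7.32
position: [0.4971, -0.3636, 0.1605]
ee_rot: [3.09, -0.564, 0.001]
force: [1.0, 0.3, 0.7]
width: 1.002
gripper_force: 0.0
```

Run:
```python
from h import *
s=vision.get_image("scene")[:,:,::-1][145:285,290:470];cv2.imwrite("pics/s3.png",cv2.resize(s,None,fx=4.2,fy=4.2,interpolation=cv2.INTER_CUBIC))
```

```text
(no output)
```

View pics/s3.png

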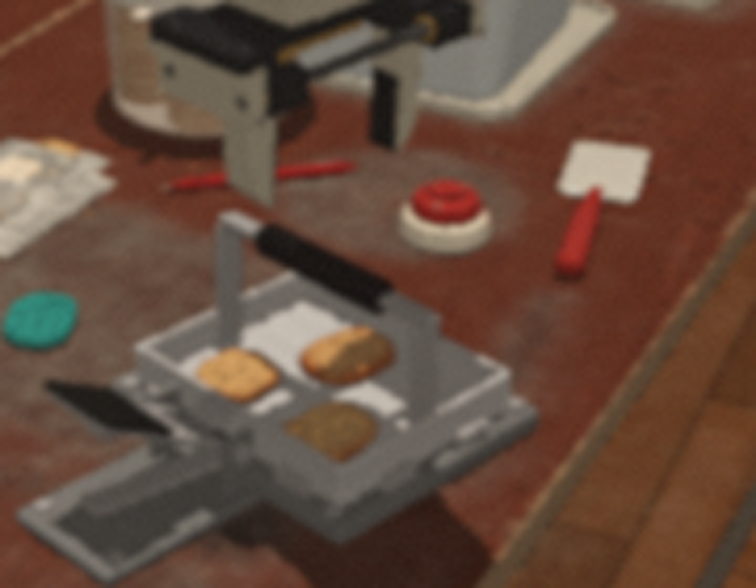

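The open fingertips (crop 262,190 and 385,140) straddle the grip's centre (322,268). I'm descending and closing.

Emit:
{"name": "carry_out", "arguments": {
  "increments": [0,0,-20,0,0,0,0,0,-20,0,0,0,0,0,-20,0,0,0,0,0,-10,0,0,0,0,0,-8,0,0,0,0,0,0,0,0,0,0,0,0,0,0,0]
}}

```text
clock: 8.25
position: [0.4972, -0.3634, 0.0824]
ee_rot: [3.09, -0.564, 0.001]
force: [-0.1, -0.2, 1.2]
width: 1.001
gripper_force: 0.0
```

Emit:
{"name": "carry_out", "arguments": {
  "increments": [0,0,0,0,0,0,0,0,0,0,0,0,0,0,0,0,0,0,0,0,0,0,0,0,0,0,0,0,0,0,0,0,0,0,0,0,0,0,0,0,0,0,0,0,0,0,0,0],
  "grip": 1,
  "newtons": 35
}}

```text
clock: 9.25
position: [0.4968, -0.3631, 0.0817]
ee_rot: [-3.09, 0.564, 0.0]
force: [0.2, 2.9, 1.9]
width: 0.179
gripper_force: 2.5
```

Emit:
{"name": "carry_out", "arguments": {
  "increments": [0,0,0,0,0,0,0,0,0,0,0,0,0,0,2,0,0,0,0,0,3,0,0,0,0,0,5,0,0,0,0,0,5,0,0,0,0,0,0,0,0,0,0,0,0,0,0,0],
  "newtons": 45
}}

```text
clock: 10.25
position: [0.4967, -0.3632, 0.0967]
ee_rot: [3.09, -0.564, -0.0]
force: [-0.1, 0.0, -3.3]
width: 0.172
gripper_force: 45.0
```

Run:
```python
from h import *
from cell import readout
s=vision.get_image("scene")[:,:,::-1][145:285,290:470];cv2.imwrite("pics/s4.png",cv2.resize(s,None,fx=4.2,fy=4.2,interpolation=cv2.INTER_CUBIC))
o=readout.observe();print(o["force"],o["ft_torque"],o["gripper_force"])
```

```text
[ 0.89239015  0.04339315 -3.39581218] [ 0.09781896 -0.05753562 -0.02001802] 44.99603033065796
```

View pics/s4.png

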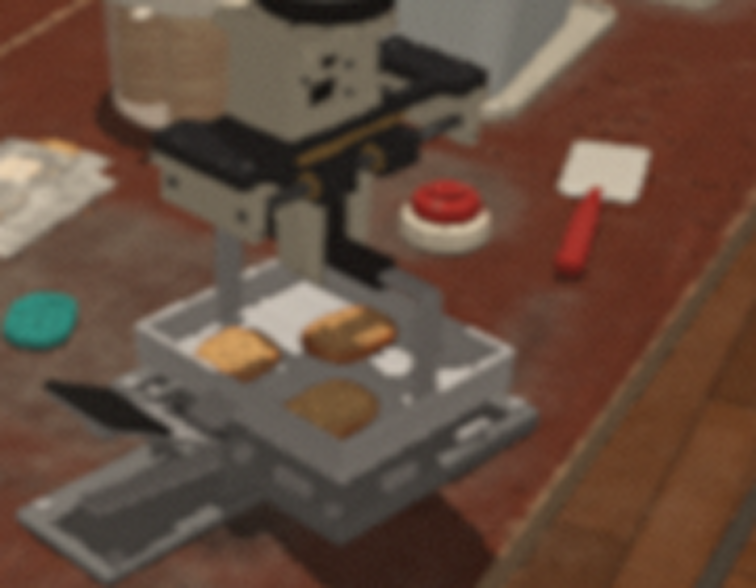

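The tray is free, level and about 15 mm up, with all three biscuits on it (crop 237,352; 350,333; 333,407). I'll lift it the rest of the way.

Emit:
{"name": "carry_out", "arguments": {
  "increments": [0,0,4,0,0,0,0,0,8,0,0,0,0,0,8,0,0,0,0,0,8,0,0,0,0,0,8,0,0,0,0,0,8,0,0,0,0,0,8,0,0,0,0,0,8,0,0,0,0,0,8,0,0,0,0,0,8,0,0,0,0,0,8,0,0,0,0,0,8,0,0,0,0,0,8,0,0,0,0,0,8,0,0,0,0,0,8,0,0,0,0,0,6,0,0,0,0,0,3,0,0,0,0,0,0,0,0,0,0,0,0,0,0,0,0,0,0,0,0,0]
}}

```text
clock: 12.8
position: [0.4967, -0.3631, 0.2214]
ee_rot: [-3.09, 0.564, 0.001]
force: [-0.0, -0.7, -4.1]
width: 0.17
gripper_force: 45.0
```

Emit:
{"name": "carry_out", "arguments": {
  "increments": [0,0,0,0,0,0,0,0,0,0,0,0,0,0,0,0,0,0,0,0,0,0,0,0]
}}

```text
clock: 13.3
position: [0.4968, -0.3632, 0.2217]
ee_rot: [3.091, -0.564, -0.0]
force: [-0.4, 0.2, -3.3]
width: 0.17
gripper_force: 45.0
```

Run:
```python
from h import *
s=vision.get_image("scene")[:,:,::-1][70:290,270:560];cv2.imwrite("pics/s5.png",cv2.resize(s,None,fx=2.7,fy=2.7,interpolation=cv2.INTER_CUBIC))
```

```text
(no output)
```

View pics/s5.png

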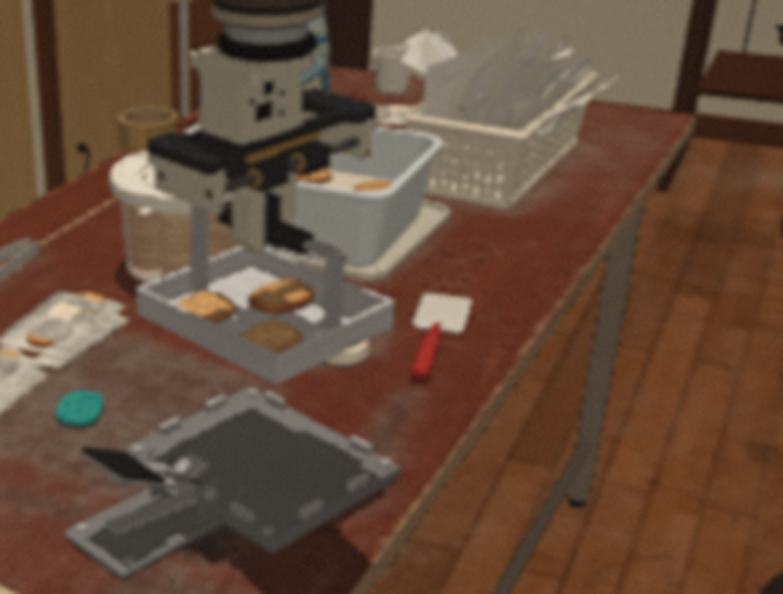

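The tray (crop 265,315) hangs level about 140 mm above the empty nest (265,465), with all three biscuits on it. I'm handing in.

```bash
python3 -c "
from cell import arm
print(arm.sign_off())"
```

```text
the job is handed in; nothing more can be done
None
```

I pressed the pedal to its stop, which freed the catch, then lifted the tray straight up. It is held level and still about 140 mm above the nest with all three biscuits on it. The timer, counter and stamp were not touched, and the job is handed in (sign-off returned no verdict).

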